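# Snap the sprung dust cap into the microscope's open camera port

## Robot

A 7-joint arm with a two-finger parallel gripper is mounted at the origin on the work surface. World frame = base frame: x ahead of the robot, y to its left, z up, the work surface at z = 0. Lengths are in m, angles in rad, forces in N, time in s.
With the tool pointing down it reaches from about 0.4 to 0.75 m from the base axis. Payload 19.5 kg.
Tool frame: the origin (TCP) lies at the very end of the fingers, on their centre line; the grasp point (between the pads) lies 19 mm behind it (r.grip_depth is the distance from the TCP to the grasp point, in m); x points along the fingers, y is the direction in which the jaws open and shut, and the axes are right-handed (so a half turn about x gives the same grasp; the last joint's range is limited). The gripper opens to 85 mm and grips with 20 to 120 N. Pads are 22 mm wide; open, the fingers measure 114 mm over their backs; the gripper's body (76 mm by 85 mm) begins 54 mm behind the grasp point. The pads swing forward as they close: fully open they stand 13 mm farther back than shut.
Start: joints at [-1.228, 0.707, -0.028, 1.485, 0.022, 0.951, -0.075], TCP at [0.216, 0.533, 0.231] pointing down, gripper open.
Joint ranges: [-2.71, 2.71], [-0.32, 2.16], [-1.57, 1.52], [0, 2.45], [-1.46, 4.6], [0, 2.02], [-2.83, 2.83]. Speed limits (rad/s): [1.89, 1.89, 2.57, 2.57, 3.01, 3.01, 3.01].

## Interface

Orientations are given as a rotation vector (axis times angle).
In Python, from cell import r gives the robot as it stands. The module is installed in compiled form; this text tells all that it offers.
- The arm moves only by the tool jog_arm, never from a script. Its argument "commands" is a list of rows, each an object with "offset": the shift along the tool's x, y, z scaled (see below), a list of three; "rotation": the turn, a rotation vector about the tool's x, y, z scaled (see below), a list of three. In form: [{"offset": [tx, ty, tz], "rotation": [rx, ry, rz]}, ...]. A call has 1 to 8 rows; each row shifts and turns the pose as measured when the row begins, along the tool's axes as they then stand; what a row does not reach is not made up. The controller multiplies each number of a shift by 0.05 m and each number of a turn by 0.1 rad. A row lasts 1/8 s, in which the tool goes at most 62.5 mm and 10.7 degrees, less where a joint would pass 70% of its speed; a pose out of reach is approached as far as the arm can. A call with a number of a shift or a turn outside -1 to 1 is refused whole. A call with a gripper value outside its range is refused whole. "fingers" is the gripper's target within -1 to 1 (fully open at 1, half-way at 0, shut at -1), set as the call begins (left out, the last holds). The fingers move at their own pace and stop on an object; the grip force is fixed at half the most. Time passes only in rows, so rows that do not move let the fingers close. It gives the time, the measured TCP pose, the force and the opening at its end, in the units of the state.
- r.get_state(): the state, without advancing time (a new reading comes with each control period).
- r.read_camera(name): name is "side" or "top"; returns a dict with "frame" (400x640x3 uint8, blue, green, red), "fx", "fy", "cx", "cy" (pixels), "k1" (the pictures are not rectified: a ray, as slopes to the right and down, at radius r is drawn at 1 + k1 r^2 times it, then the intrinsics apply), "origin" and "attitude" of the camera in the world. Camera axes: x right, y up, looking along -z (the intrinsics and any distortion apply to the point x, -y, -z); pixel columns grow to the right and rows downward; lengths in m; the calibration is good to about 2 mm. A picture is of the moment at which its call begins. There is no depth.
- r.finish_job(): hands the job in, once; it reports no verdict.
The state is a dict: "t": time; "joints": joint angles; "joint_velocities": joint speeds; "joint_torque": joint torques, N m; "eef_pos": TCP position; "ee_rot": TCP orientation; "wrist_force": force on the tool from outside, world axes, zero at the start; "ft_torque": the same for the moment, N m; "gripper_width": finger opening in m.
Only numpy, scipy, OpenCV 4.12 (cv2) and the standard library are available. Lean on these libraries where they do the work, as an engineer would, in place of code of your own. Each camera call takes 0.05 s, during which the arm holds its last target. There are 200 camera calls.

## Task

The camera has been taken off the microscope, and its upright port stands open to the dust. Pick the dust cap up by its two blue spring tabs, pinching them together, fit it into the port and press it gently home against the sprung orange sealing ring, about 8 N, then let the tabs spring out under the port's inner lip and take your hand away, so that the cap stays locked in, level. Never press on the microscope with more than 30 N, and leave the dish, the slide box and the bottle where they are.

Things in the scene. Friction and masses are not known exactly. Their poses are not given: they have to be found in the camera images.
- cap: Dust cap, loose, upright on the bench, about 100 g. Origin: centre of its underside; z up; the two tabs are on its +y and -y sides. From the bottom: grey round plug, 49 mm across, z = 0 to 28 mm, its lowest 8 mm tapered down to 38 mm; black round flange 76 mm across, z = 28 to 32 mm; on top two upright blue grip fins, z = 33 to 60 mm, one on each tab.
- cap_grip (a point): Point midway between the cap's two blue fins, 47 mm above its underside; axes as the cap's. Each fin is 20 mm wide (along x), 6 mm thick (along y). Outer faces 42 mm apart when free, 28 mm when fully pinched together along y: 8 N on each fin to start, 12 N at the end, then a hard stop. A grip of 20 N or more keeps them pinched for carrying and inserting.
- cap_hooks (a point): Point on the cap's axis, 11 mm above its underside, level with the two square-edged blue hooks (z = 8 to 14 mm, 12 mm wide), each one piece with the fin above it. They stand out of the plug's sides: 59 mm over both when free, too wide to enter the port; fully pinched they are drawn inside the 49 mm plug.
- tab_l (a joint): Travel of the tab (fin and hook) on the cap's +y side, in m: 0 = sprung out, 0.007 = fully pinched in.
- tab_r (a joint): Travel of the tab (fin and hook) on the cap's -y side, in m: 0 = sprung out, 0.007 = fully pinched in.
- scope: White and black inverted microscope, fixed. Origin: on the bench under the upright axis of its open camera port; z up. White foot 50 mm high, reaching 70 mm from the axis to -y and 85 mm to +x and -x. Stage (194 mm high), eyepieces and lamp (to 390 mm) lie to +y, the body and stage from 120 mm off the axis, the lamp from 175 mm.
- port_low (a point): Point on the port's axis, 150 mm above the bench: the lowest place the port's rim can be. The port is an aluminium draw tube, 76 mm outside, clamped at a height that is NOT measured: the rim lies 0 to 12 mm above this point. Round mouth 52 mm; below it a lip 10 mm thick, under which the bore widens to 64 mm, with room for the plug. Any yaw of the cap fits.
- seal_low (a point): Point on the axis 9 mm above port_low: lowest place for the top of the orange sealing ring (65 to 76 mm across), which stands 9 mm proud of the rim on springs. It pushes on the cap's flange: 1 N at first touch, 6 N when the hooks are just below the lip, 10 N when flush (4 mm more), where flange meets rim: a hard stop. Let go between, the hooks spring out and hold it.
- dish: Clear round culture dish, 90 mm across, 17 mm high, loose; origin: centre of its underside. Not to be moved.
- slidebox: Green slide box, 35 x 85 x 30 mm, loose; origin: centre of its underside, long side along its y. Not to be moved.
- bottle: Amber bottle, 44 mm across, 85 mm high, loose; origin: centre of its underside. Not to be moved.
Not all that is in view belongs to the job. There is more than one size of the cap; the job needs the middle-sized.

How it is judged:
By the outcome, as a careful person would: the job done as asked, in the order asked, and still so for the second after the job is handed in, with the robot touching nothing.
It also fails if it takes over 58 s, if anything falls off the work surface, if the arm or the gripper's body presses on something with over 40 N, if the wrist force passes 120 N, or if a joint passes its speed limit or range.

## Working session

There is one attempt and no reset: what is moved stays moved. The work goes in short steps, Python scripts to look and compute and a tool call to move; the robot and the scene stay as the last step left them, time stands still between calls to the robot, and variables do not carry over. Pictures are saved under pics/ and viewed, about 8 in all and at most 12, crops included, and the job is handed in when it is done.

Besides the shell and the picture viewer there is one more tool, called after "Request:" in YAML: its name, and indented under it one key for each argument. jog_arm: Moves the arm, as the interface text tells. Its arguments: {"type":"object","properties":{"commands":{"type":"array","items":{"type":"object","properties":{"offset":{"type":"array","items":{"type":"number","minimum":-1,"maximum":1}},"rotation":{"type":"array","items":{"type":"number","minimum":-1,"maximum":1}}}}},"fingers":{"type":"number"}},"required":["commands"]}

```bash
mkdir -p pics; cat > h.py <<'E'
import numpy as np, cv2
from cell import r
from scipy.spatial.transform import Rotation as R
def cam(name,fn=None):
    c=r.read_camera(name)
    if fn: cv2.imwrite('pics/'+fn,c['frame'])
    a=np.array(c['attitude'],float)
    c['R']=a if a.shape==(3,3) else (R.from_rotvec(a).as_matrix() if a.size==3 else None)
    c['o']=np.array(c['origin']); return c
def proj(c,p):
    q=(np.atleast_2d(p)-c['o'])@c['R']; x=q[:,0]/-q[:,2]; y=-q[:,1]/-q[:,2]
    s=1+c['k1']*(x*x+y*y); return np.c_[c['cx']+c['fx']*x*s,c['cy']+c['fy']*y*s]
def ray(c,u,v):
    xd,yd=(u-c['cx'])/c['fx'],(v-c['cy'])/c['fy']; x,y=xd,yd
    for _ in range(30):
        s=1+c['k1']*(x*x+y*y); x,y=xd/s,yd/s
    return c['R']@np.array([x,-y,-1.])
def atz(c,u,v,z):
    d=ray(c,u,v); return c['o']+d*(z-c['o'][2])/d[2]
E
python3 - <<'E'
from h import *
for n in('side','top'):
    c=cam(n,n+'0.png'); print(n,{k:c[k] for k in c if k not in('frame','R','o')})
print(r.get_state())
E
```

```text
side {'fx': 430.0574405072928, 'fy': 430.0574405072928, 'cx': 322.21223305880926, 'cy': 190.03187734014358, 'k1': -0.025698058642606717, 'origin': array([ 0.33911827, -0.91018885,  0.91741271]), 'attitude': array([ 0.82471149, -0.14357773, -0.27522468])}
top {'fx': 384.36804416509113, 'fy': 384.36804416509113, 'cx': 321.38604976307687, 'cy': 195.25317863812526, 'k1': 0.019122500888607386, 'origin': array([ 0.52954134, -0.0949299 ,  0.98691317]), 'attitude': array([ 0.08429887, -0.05790036, -1.54553813])}
{'t': 0.1, 'joints': array([-1.22771012,  0.70701566, -0.02759324,  1.48490275,  0.02200038,
        0.95087375, -0.07550221]), 'joint_velocities': array([ 0.00086964, -0.00130102,  0.00017127,  0.00055716, -0.0014461 ,
       -0.00092236,  0.00114687]), 'joint_torque': array([ 1.52805096e-03, -8.84295201e+01,  1.23647779e+00, -2.36456841e+01,
        1.69986166e-02,  4.94748339e-03,  3.87092513e-06]), 'eef_pos': array([0.21576461, 0.53276203, 0.23090049]), 'ee_rot': array([ 0.30119492,  1.54976477, -0.30259572]), 'wrist_force': array([ 0.51840047, -0.92453429,  0.13235631]), 'ft_torque': array([0.01740934, 0.00180038, 0.0059639 ]), 'gripper_width': 0.08529983878983582}
```

View pics/top0.png

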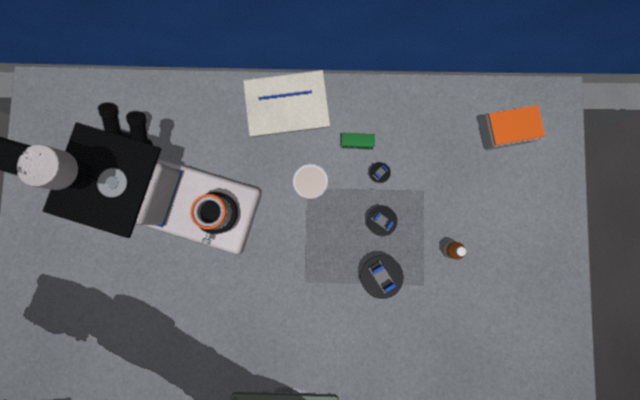

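View pics/side0.png

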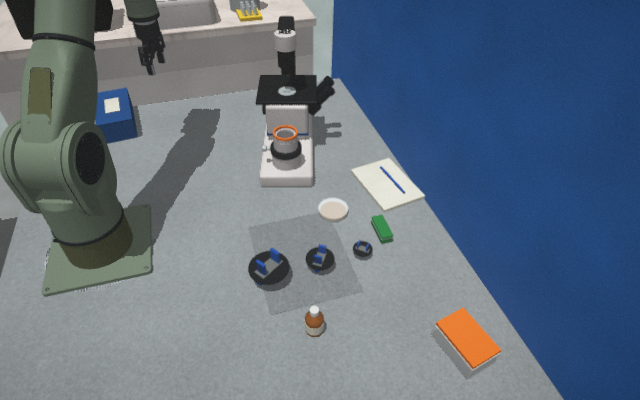

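Top view: there are three caps, small at (380,172), middle at (382,220) and large at (382,277). The port's orange ring is at (210,211), the dish at (310,181), the slide box at (358,140) and the bottle at (456,250). The side view shows the same caps at (362,248), (320,259) and (269,267). By size the middle one is wanted; I'll check it in a crop and by measuring its flange.

```bash
python3 - <<'E'
from h import *
T=cam('top');S=cam('side')
a=cv2.resize(T['frame'][185:310,335:455],None,fx=5,fy=5,interpolation=cv2.INTER_CUBIC)[:600,:400]
b=cv2.resize(S['frame'][225:305,235:355],None,fx=3.3,fy=3.3,interpolation=cv2.INTER_CUBIC)
a=cv2.resize(T['frame'][190:300,340:420],(400,550),interpolation=cv2.INTER_CUBIC)
b=cv2.resize(S['frame'][230:300,240:340],(400,280),interpolation=cv2.INTER_CUBIC)
can=np.zeros((550,800,3),np.uint8);can[:,:400]=a;can[:280,400:]=b
q=cv2.resize(T['frame'][180:240,170:250],(360,270),interpolation=cv2.INTER_CUBIC);can[280:,400:760]=q
cv2.imwrite('pics/crop1.png',can)
# dark blobs for flanges, blue for fins, orange ring
for n,c,box in(('top',T,(340,150,420,310)),('side',S,(235,225,385,300))):
    x0,y0,x1,y1=box; f=c['frame'][y0:y1,x0:x1].astype(int); 
    blue=((f[...,0]>f[...,2]+40)).astype(np.uint8)
    k,l,st,ce=cv2.connectedComponentsWithStats(blue)
    for i in range(1,k):
        if st[i,4]>=5: 
            u=ce[i]+[x0,y0]; print(n,'blue',u.round(1),st[i,4],atz(c,*u,.06).round(4))
    dark=(f.max(2)<55).astype(np.uint8)|blue
    k,l,st,ce=cv2.connectedComponentsWithStats(dark)
    for i in range(1,k):
        if st[i,4]>=60:
            m=(l==i).astype(np.uint8); h=cv2.findContours(m,0,2)[0][0]; e=cv2.fitEllipse(cv2.convexHull(h)); u=np.array(e[0])+[x0,y0]
            print(n,'dark',u.round(1),np.round(e[1],1),atz(c,*u,.032).round(4))
for n,c,box in(('top',T,(180,180,245,245)),('side',S,(265,120,305,145))):
    x0,y0,x1,y1=box; f=c['frame'][y0:y1,x0:x1].astype(int)
    o=((f[...,2]>f[...,0]+60)).astype(np.uint8); h=np.vstack([p for p in cv2.findContours(o,0,1)[0]])
    e=cv2.fitEllipse(cv2.convexHull(h)); u=np.array(e[0])+[x0,y0]; print(n,'ring',u.round(2),np.round(e[1],1),o.sum())
    for z in(.159,.165,.171): print(z,atz(c,*u,z).round(4))
E
```

```text
top blue [384.1 167.1] 18 [ 0.686 -0.229  0.06 ]
top blue [377.1 174.6] 17 [ 0.6671 -0.2122  0.06  ]
top blue [377.2 215.7] 29 [ 0.5675 -0.2135  0.06  ]
top blue [389.5 224.5] 34 [ 0.5472 -0.2432  0.06  ]
top blue [378.  269.1] 55 [ 0.4411 -0.2169  0.06  ]
top blue [389.5 287. ] 71 [ 0.4001 -0.2444  0.06  ]
top dark [379.1 172. ] [18.7 20.2] [ 0.6781 -0.2207  0.032 ]
top dark [381.2 219.9] [28.  29.5] [ 0.5585 -0.2272  0.032 ]
top dark [377.6 268.5] [ 7.4 12. ] [ 0.4399 -0.2196  0.032 ]
top dark [389.4 287.2] [ 6.6 13.2] [ 0.3958 -0.2485  0.032 ]
side blue [358.1 243.3] 18 [ 0.664  -0.2363  0.06  ]
side blue [321.8 248.6] 62 [ 0.5674 -0.2269  0.06  ]
side blue [366.9 246. ] 16 [ 0.6828 -0.2515  0.06  ]
side blue [274.6 254.7] 111 [ 0.4463 -0.2124  0.06  ]
side blue [317.6 258.1] 49 [ 0.5481 -0.2537  0.06  ]
side blue [260.9 266. ] 84 [ 0.406  -0.2379  0.06  ]
side blue [316.3 270.6] 7 [ 0.5338 -0.2899  0.06  ]
side blue [259.2 283.8] 5 [ 0.3918 -0.2889  0.06  ]
side dark [362.  248.1] [15.8 17.9] [ 0.6789 -0.233   0.032 ]
side dark [319.5 257.8] [25.8 27.2] [ 0.56   -0.2325  0.032 ]
side dark [268.4 266.9] [35.5 40.1] [ 0.4261 -0.224   0.032 ]
top ring [207.48 211.2 ] [34.9 35.9] 297
0.159 [0.5644 0.1653 0.159 ]
0.165 [0.5642 0.1634 0.165 ]
0.171 [0.5639 0.1615 0.171 ]
side ring [284.72 132.41] [16.1 25. ] 165
0.159 [0.5685 0.1678 0.159 ]
0.165 [0.5667 0.1592 0.165 ]
0.171 [0.5648 0.1507 0.171 ]
```

View pics/crop1.png

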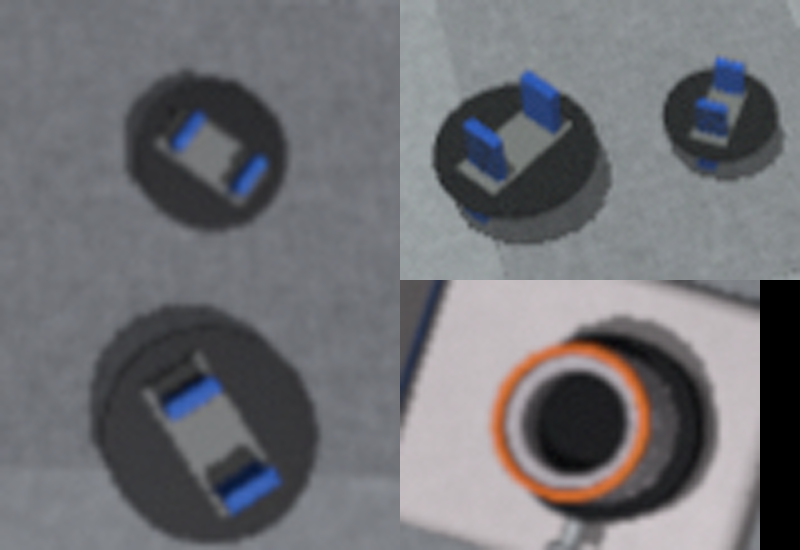

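The choice stands: the middle cap's flange at (381,220) measures about 29 px, or 74 mm. The small one is about 48 mm and the large about 105 mm. The crop shows two blue fins, with the tab axis diagonal at about 55° from world x. The port ring is clear and empty.

Next I'll refine the cap and port with a model overlay that uses both cameras, and work out the tool turn.

```bash
cat >> h.py <<'E'
from scipy.optimize import least_squares
def silh(c,polys,box,ss=8):
    x0,y0,x1,y1=box; m=np.zeros(((y1-y0)*ss,(x1-x0)*ss),np.uint8)
    for P in polys:
        q=(proj(c,P)-[x0,y0]+.5)*ss
        cv2.fillConvexPoly(m,cv2.convexHull(q.astype(np.float32)).astype(np.int32),255)
    return cv2.resize(m,(x1-x0,y1-y0),interpolation=cv2.INTER_AREA)/255.
def disc(ctr,rad,zs):
    t=np.linspace(0,2*np.pi,72,endpoint=False)
    return np.vstack([np.c_[ctr[0]+rad*np.cos(t),ctr[1]+rad*np.sin(t),0*t+z] for z in zs])
def fins(x,y,z,yaw,half=.021):
    out=[]
    for s in(1,-1):
        P=np.array([[a,s*b,h] for a in(-.01,.01) for b in(half-.006,half) for h in(.033,.060)])
        M=R.from_euler('z',yaw).as_matrix(); out.append(P@M.T+[x,y,z])
    return out
def pose():
    s=r.get_state(); M=R.from_rotvec(s['ee_rot']).as_matrix()
    print('t',round(s['t'],2),'pos',s['eef_pos'].round(4),'x',M[:,0].round(4),'y',M[:,1].round(4),'yawy',round(np.degrees(np.arctan2(M[1,1],M[0,1])),2),'F',s['wrist_force'].round(1),'w',round(s['gripper_width'],4),'q',s['joints'].round(2))
    return s,M
def go(target,yaw):
    "units of offset (tool axes) after, and rotation to, vertical with tool y at yaw"
    s,M=pose(); z=np.array([0,0,-1.]); y=np.array([np.cos(yaw),np.sin(yaw),0]); G=np.c_[z,y,np.cross(z,y)]
    print('rot units',(R.from_matrix(M.T@G).as_rotvec()/.1).round(2),'offs now',(M.T@(np.array(target)-s['eef_pos'])/.05).round(2),'offs after',(G.T@(np.array(target)-s['eef_pos'])/.05).round(2))
E
python3 - <<'E'
from h import *
for n,box in(('top',(355,195,410,245)),('side',(295,235,345,285))):
    c=cam(n); x0,y0,x1,y1=box; f=c['frame'][y0:y1,x0:x1].astype(float)
    b=np.clip((f[...,0]-f[...,2])/90,0,1)
    d=np.clip((95-f.max(2))/45,0,1)
    def res(p):
        x,y,yaw=p
        mf=silh(c,[disc((x,y),.038,(.028,.032))]+fins(x,y,0,yaw),box); mb=silh(c,fins(x,y,0,yaw),box)
        return mf,mb
    best=None
    def cost(p):
        mf,mb=res(p); obs=np.maximum(d,b); 
        return .5*((mb-b)**2).sum()+((mf-obs)**2*(mf+0.0>-1)).sum()*.2
    from scipy.optimize import minimize
    for init in ((.558,-.229,np.radians(-34.5)),):
        o=minimize(cost,init,method='Nelder-Mead',options=dict(initial_simplex=np.array(init)+np.array([[0,0,0],[.006,0,0],[0,.006,0],[0,0,.15]])))
    print(n,o.x[:2].round(4),'yaw',np.degrees(o.x[2]).round(1),'yaxis',np.degrees(o.x[2]).round(1)+90,o.fun)
    box=(180,180,245,245) if n=='top' else (262,115,310,150)
    x0,y0,x1,y1=box; f=c['frame'][y0:y1,x0:x1].astype(float); org=np.clip((f[...,2]-f[...,0]-30)/60,0,1)
    for z in(.159,.162,.165,.168,.171):
        def cr(p): 
            out=silh(c,[disc(p,.038,(z-.009,z))],box)
            top=silh(c,[disc(p,.038,(z,))],box);inn=silh(c,[disc(p,.0325,(z,))],box)
            return (((top-inn)-org)**2).sum()
        o=minimize(cr,(.565,.163),method='Nelder-Mead',options=dict(initial_simplex=[[.565,.163],[.571,.163],[.565,.169]])); print('  ring z',z,o.x.round(4),round(o.fun,1))
go((.558,-.228,.16),np.radians(55.5)); go((.558,-.228,.16),np.radians(55.5-180))
E
```

```text
top [ 0.5575 -0.2286] yaw -33.4 yaxis 56.6 43.9750420351147
  ring z 0.159 [0.5646 0.1655] 10.2
  ring z 0.162 [0.5645 0.1644] 9.8
  ring z 0.165 [0.5644 0.1636] 10.4
  ring z 0.168 [0.5643 0.1626] 12.5
  ring z 0.171 [0.5642 0.1617] 16.1
side [ 0.5604 -0.2312] yaw -36.3 yaxis 53.7 38.82098803878851
  ring z 0.159 [0.5693 0.17  ] 65.1
  ring z 0.162 [0.5684 0.1659] 64.9
  ring z 0.165 [0.5674 0.1618] 64.4
  ring z 0.168 [0.5665 0.1577] 64.8
  ring z 0.171 [0.5658 0.1531] 64.8
t 0.3 pos [0.2158 0.5329 0.2311] x [-1.e-04 -4.e-04 -1.e+00] y [ 3.754e-01  9.269e-01 -4.000e-04] yawy 67.95 F [-0.5 -0.4 -0.5] w 0.0856 q [-1.23  0.71 -0.03  1.48  0.02  0.95 -0.08]
rot units [2.17 0.   0.  ] offs now [  1.43 -11.53  12.06] offs after [ 1.42 -8.66 14.26]
t 0.3 pos [0.2158 0.5329 0.2311] x [-1.e-04 -4.e-04 -1.e+00] y [ 3.754e-01  9.269e-01 -4.000e-04] yawy 67.95 F [-0.5 -0.4 -0.5] w 0.0856 q [-1.23  0.71 -0.03  1.48  0.02  0.95 -0.08]
rot units [-2.924e+01 -1.000e-02  0.000e+00] offs now [  1.43 -11.53  12.06] offs after [  1.42   8.66 -14.26]
```

The two cameras agree to about 3 mm: cap at (0.559,-0.230), tab axis about 55.3°, and port at (0.566,0.164). All are within reach. I'll turn the tool, then cross at the present height.

Request:
jog_arm:
  commands:
    - {"rotation": [0.72, 0, 0], "offset": [0, 0, 0]}
    - {"rotation": [0.72, 0, 0], "offset": [0, 0, 0]}
    - {"rotation": [0.73, 0, 0], "offset": [0, 0, 0]}
    - {"offset": [0, -0.25, 0.4], "rotation": [0, 0, 0]}
    - {"offset": [0, -0.43, 0.71], "rotation": [0, 0, 0]}
    - {"offset": [0, -0.43, 0.71], "rotation": [0, 0, 0]}
    - {"offset": [0, -0.43, 0.71], "rotation": [0, 0, 0]}
    - {"offset": [0, -0.43, 0.71], "rotation": [0, 0, 0]}
  fingers: 1

```text
t: 1.3
eef_pos: [0.2929, 0.3561, 0.2303]
ee_rot: [0.473, 1.519, -0.474]
wrist_force: [1.4, 0.1, 0.3]
gripper_width: 0.0854
```

Request:
jog_arm:
  commands:
    - {"offset": [0, -0.43, 0.71], "rotation": [0, 0, 0]}
    - {"offset": [0, -0.43, 0.71], "rotation": [0, 0, 0]}
    - {"offset": [0, -0.43, 0.71], "rotation": [0, 0, 0]}
    - {"offset": [0, -0.43, 0.71], "rotation": [0, 0, 0]}
    - {"offset": [0, -0.43, 0.71], "rotation": [0, 0, 0]}
    - {"offset": [0, -0.43, 0.71], "rotation": [0, 0, 0]}
    - {"offset": [0, -0.43, 0.71], "rotation": [0, 0, 0]}
    - {"offset": [0, -0.43, 0.71], "rotation": [0, 0, 0]}

```text
t: 2.3
eef_pos: [0.4325, 0.043, 0.231]
ee_rot: [0.474, 1.517, -0.472]
wrist_force: [0.4, 1.0, -0.2]
gripper_width: 0.0855
```

```bash
python3 -c "
from h import *
go((.559,-.230,.12),np.radians(55.3))"
```

```text
t 2.3 pos [0.4325 0.043  0.231 ] x [ 1.8e-03  7.0e-04 -1.0e+00] y [0.5681 0.8229 0.0016] yawy 55.38 F [ 0.4  1.  -0.2] w 0.0855 q [-0.13  0.51 -0.07  1.97  0.05  0.67  0.74]
rot units [ 0.01  0.01 -0.02] offs now [ 2.22 -3.06  5.18] offs after [ 2.22 -3.05  5.19]
```

Request:
jog_arm:
  commands:
    - {"offset": [0.2, -0.43, 0.73], "rotation": [0, 0, 0]}
    - {"offset": [0.3, -0.43, 0.73], "rotation": [0, 0, 0]}
    - {"offset": [0.3, -0.43, 0.73], "rotation": [0, 0, 0]}
    - {"offset": [0.3, -0.43, 0.73], "rotation": [0, 0, 0]}
    - {"offset": [0.3, -0.43, 0.73], "rotation": [0, 0, 0]}
    - {"offset": [0.3, -0.43, 0.73], "rotation": [0, 0, 0]}
    - {"offset": [0.3, -0.3, 0.5], "rotation": [0, 0, 0]}
    - {"offset": [0, 0, 0], "rotation": [0, 0, 0]}

```text
t: 3.3
eef_pos: [0.5553, -0.2261, 0.1274]
ee_rot: [0.477, 1.515, -0.474]
wrist_force: [0.1, 0.7, 0.7]
gripper_width: 0.0858
```

```bash
python3 -c "
from h import *
go((.559,-.230,.12),np.radians(55.3))
T=cam('top');S=cam('side')
a=cv2.resize(T['frame'][180:260,340:440],(400,320),interpolation=3)
b=cv2.resize(S['frame'][190:290,270:370],(400,400),interpolation=3)
k=np.zeros((400,800,3),np.uint8);k[:320,:400]=a;k[:,400:]=b;cv2.imwrite('pics/near.png',k)
M=R.from_rotvec(r.get_state()['ee_rot']).as_matrix()
print(proj(S,r.get_state()['eef_pos']),proj(T,r.get_state()['eef_pos']))"
```

```text
t 3.3 pos [ 0.5553 -0.2261  0.1274] x [ 0.0035  0.001  -1.    ] y [0.5711 0.8209 0.0028] yawy 55.17 F [0.1 0.7 0.7] w 0.0858 q [ 0.39  0.87 -0.11  1.51  0.12  0.76  1.19]
rot units [-0.02  0.02 -0.03] offs now [ 0.15 -0.02  0.1 ] offs after [ 0.15 -0.02  0.1 ]
[[317.37550654 230.81196848]] [[385.83527495 220.02973747]]
```

View pics/near.png

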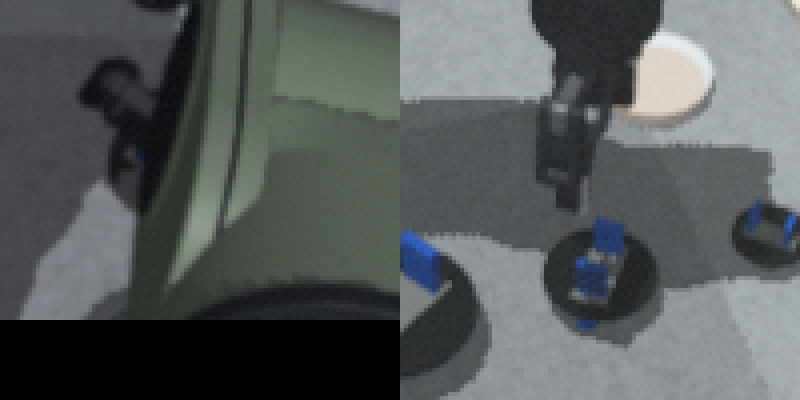

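In the side view (right half) the near finger hangs at crop pixel (570,205), above and in line with the middle cap's fins at (605,238) and (592,278). In the top view the arm hides the cap. I'll descend with a small correction.

Request:
jog_arm:
  commands:
    - {"offset": [0.2, -0.02, 0.1], "rotation": [0, 0.02, -0.03]}
    - {"offset": [0.4, 0, 0], "rotation": [0, 0, 0]}
    - {"offset": [0.4, 0, 0], "rotation": [0, 0, 0]}
    - {"offset": [0.3, 0, 0], "rotation": [0, 0, 0]}
    - {"offset": [0.2, 0, 0], "rotation": [0, 0, 0]}
    - {"offset": [0.1, 0, 0], "rotation": [0, 0, 0]}
    - {"offset": [0, 0, 0], "rotation": [0, 0, 0]}

```text
t: 4.28
eef_pos: [0.5612, -0.225, 0.0467]
ee_rot: [0.471, 1.515, -0.47]
wrist_force: [0.2, -0.8, 0.2]
gripper_width: 0.0857
```

```bash
python3 -c "
from h import *
go((.559,-.230,.036),np.radians(55.3))
S=cam('side')
k=cv2.resize(S['frame'][200:290,270:370],(800,720)[:1]+(600,),interpolation=3)
cv2.imwrite('pics/near2.png',k)
s,M=pose()
p=np.array([[ -.013,y*1.,z*.011] for y in(-.0428,) for z in(-1,1)])
q=proj(S,p@M.T+s['eef_pos']); print('near pad end corners in crop',((q-[270,200])*[8,600/90]).round(0))
"
```

```text
t 4.28 pos [ 0.5612 -0.225   0.0467] x [ 3.7e-03 -3.0e-04 -1.0e+00] y [0.5656 0.8247 0.0019] yawy 55.56 F [ 0.2 -0.8  0.2] w 0.0857 q [ 0.38  1.   -0.1   1.54  0.14  0.61  1.18]
rot units [ 0.04  0.03 -0.02] offs now [ 0.21 -0.11  0.02] offs after [ 0.21 -0.11  0.02]
t 4.33 pos [ 0.5613 -0.225   0.0469] x [ 3.9e-03 -3.0e-04 -1.0e+00] y [0.5656 0.8247 0.002 ] yawy 55.55 F [1.  0.3 0.1] w 0.0855 q [ 0.38  1.   -0.1   1.54  0.14  0.61  1.18]
near pad end corners in crop [[320. 401.]
 [386. 415.]]
```

View pics/near2.png

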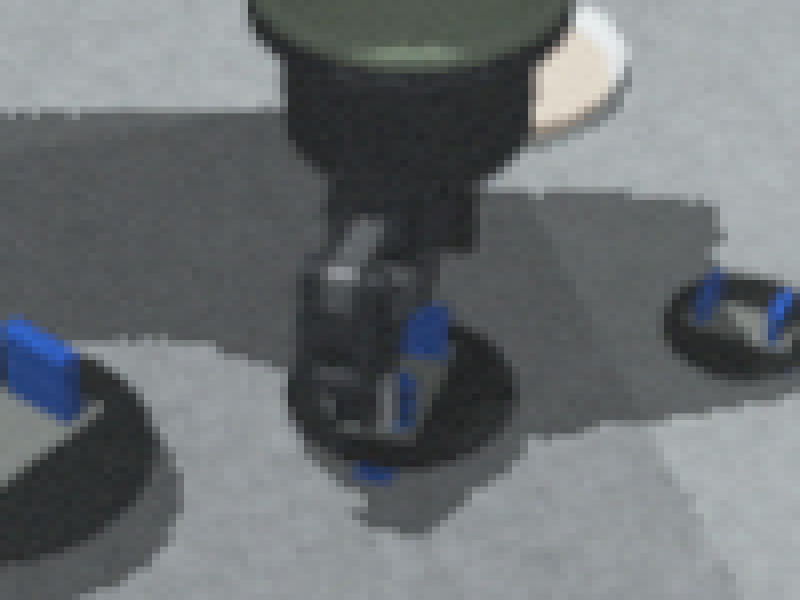

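The side view shows the near finger in front of the near fin (finger end about (350,430), fin (405,400)), and the flange clear below. I'll shift 5 mm along the jaws, go down 10 mm, then close.

Request:
jog_arm:
  commands:
    - {"offset": [0.0, -0.11, 0.04], "rotation": [0, 0.03, -0.02]}
    - {"offset": [0.12, 0, 0], "rotation": [0, 0, 0]}
    - {"offset": [0.1, 0, 0], "rotation": [0, 0, 0]}
    - {"offset": [0, 0, 0], "rotation": [0, 0, 0]}

```text
t: 4.82
eef_pos: [0.56, -0.2316, 0.036]
ee_rot: [0.471, 1.517, -0.471]
wrist_force: [0.4, -1.0, -1.1]
gripper_width: 0.0852
```

```bash
python3 -c "
from h import *
go((.559,-.230,.036),np.radians(55.3))"
```

```text
t 4.83 pos [ 0.56   -0.2316  0.036 ] x [ 1.3e-03 -9.0e-04 -1.0e+00] y [0.566  0.8244 0.    ] yawy 55.53 F [ 0.4 -1.  -1.1] w 0.0852 q [ 0.38  1.02 -0.09  1.53  0.14  0.6   1.18]
rot units [ 0.04  0.02 -0.  ] offs now [-0.    0.01 -0.03] offs after [-0.    0.01 -0.03]
```

Request:
jog_arm:
  commands:
    - {"offset": [0, 0, 0]}
    - {"offset": [0, 0, 0]}
    - {"offset": [0, 0, 0]}
    - {"offset": [0, 0, 0]}
    - {"offset": [0, 0, 0]}
    - {"offset": [0, 0, 0]}
    - {"offset": [0, 0, 0]}
    - {"offset": [0, 0, 0]}
  fingers: -1

```text
invalid input
```

Request:
jog_arm:
  commands:
    - {"offset": [0, 0, 0], "rotation": [0, 0, 0]}
    - {"offset": [0, 0, 0], "rotation": [0, 0, 0]}
    - {"offset": [0, 0, 0], "rotation": [0, 0, 0]}
    - {"offset": [0, 0, 0], "rotation": [0, 0, 0]}
    - {"offset": [0, 0, 0], "rotation": [0, 0, 0]}
    - {"offset": [0, 0, 0], "rotation": [0, 0, 0]}
    - {"offset": [0, 0, 0], "rotation": [0, 0, 0]}
    - {"offset": [0, 0, 0], "rotation": [0, 0, 0]}
  fingers: -1

```text
t: 5.82
eef_pos: [0.5608, -0.2315, 0.0382]
ee_rot: [0.47, 1.515, -0.471]
wrist_force: [0.1, -0.3, -1.5]
gripper_width: 0.0219
```

The width is 21.9 mm, below the 28 mm hard stop, and the TCP rose 2 mm. That is suspicious, so I'll look.

```bash
python3 -c "
from h import *
go((.559,-.230,.036),np.radians(55.3))
S=cam('side')
cv2.imwrite('pics/grip.png',cv2.resize(S['frame'][210:285,270:370],(800,600),interpolation=3))
"
```

```text
t 5.83 pos [ 0.5608 -0.2315  0.0382] x [ 0.0033 -0.0015 -1.    ] y [5.658e-01 8.245e-01 6.000e-04] yawy 55.54 F [ 0.1 -0.3 -1.5] w 0.0219 q [ 0.38  1.01 -0.1   1.53  0.14  0.6   1.18]
rot units [ 0.04  0.04 -0.01] offs now [ 0.04  0.   -0.05] offs after [ 0.04  0.   -0.05]
```

View pics/grip.png

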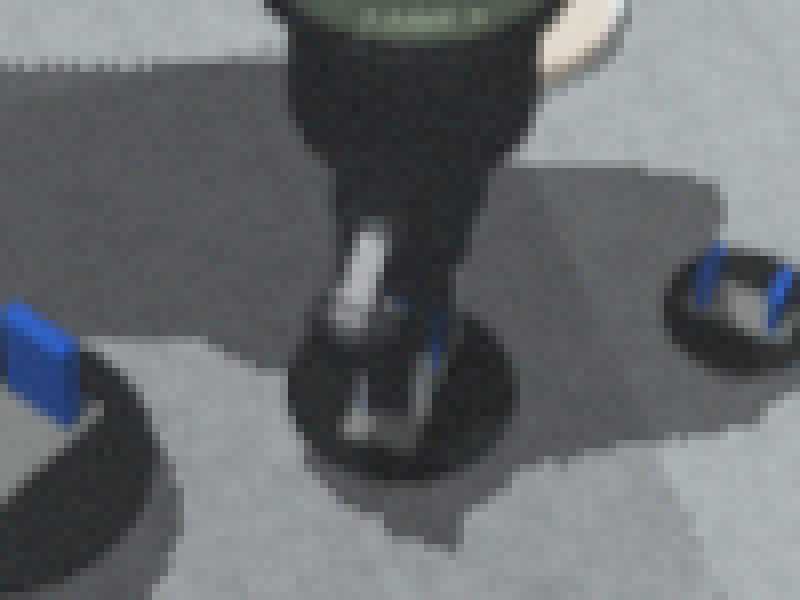

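The side view shows the fins drawn together between the pads, and the lower hook, visible before at (375,470), has gone in, so the tabs are pinched. I'll lift and check for slip.

Request:
jog_arm:
  commands:
    - {"offset": [-0.2, 0, 0], "rotation": [0, 0, 0]}
    - {"offset": [-0.4, 0, 0], "rotation": [0, 0, 0]}
    - {"offset": [-0.6, 0, 0], "rotation": [0, 0, 0]}
    - {"offset": [-0.8, 0, 0], "rotation": [0, 0, 0]}
    - {"offset": [-0.8, 0, 0], "rotation": [0, 0, 0]}
    - {"offset": [-0.8, 0, 0], "rotation": [0, 0, 0]}
    - {"offset": [-0.4, 0, 0], "rotation": [0, 0, 0]}
    - {"offset": [0, 0, 0], "rotation": [0, 0, 0]}

```text
t: 6.88
eef_pos: [0.5596, -0.2309, 0.249]
ee_rot: [0.47, 1.513, -0.471]
wrist_force: [-0.1, -0.5, -1.7]
gripper_width: 0.0219
```

```bash
python3 -c "
from h import *
go((.566,.164,.25),np.radians(55.3))
S=cam('side')
cv2.imwrite('pics/lift.png',cv2.resize(S['frame'][110:260,250:370],(480,600),interpolation=3))
s,M=pose(); P=s['eef_pos']
# predicted flange outline if cap held axis along tool, TCP 38.. above underside
for h in(.036,.038,.04):
  q=proj(S,disc(P[:2],.038,(P[2]-h+.028,P[2]-h+.032))); print(h,((q.min(0)-[250,110])*4).round(),((q.max(0)-[250,110])*4).round())
"
```

```text
t 6.88 pos [ 0.5596 -0.2309  0.249 ] x [ 0.0054 -0.0021 -1.    ] y [0.5656 0.8247 0.0014] yawy 55.55 F [-0.1 -0.5 -1.7] w 0.0219 q [ 0.4   0.74 -0.13  1.34  0.1   1.06  1.23]
rot units [ 0.04  0.06 -0.01] offs now [-0.04  6.59 -4.36] offs after [-0.02  6.57 -4.39]
t 6.92 pos [ 0.5594 -0.2308  0.2481] x [ 0.0043 -0.0017 -1.    ] y [0.5656 0.8247 0.0011] yawy 55.55 F [ 0.2  0.3 -1.1] w 0.0218 q [ 0.4   0.74 -0.13  1.34  0.1   1.06  1.23]
0.036 [215. 309.] [348. 406.]
0.038 [215. 311.] [348. 408.]
0.04 [215. 314.] [348. 411.]
```

View pics/lift.png

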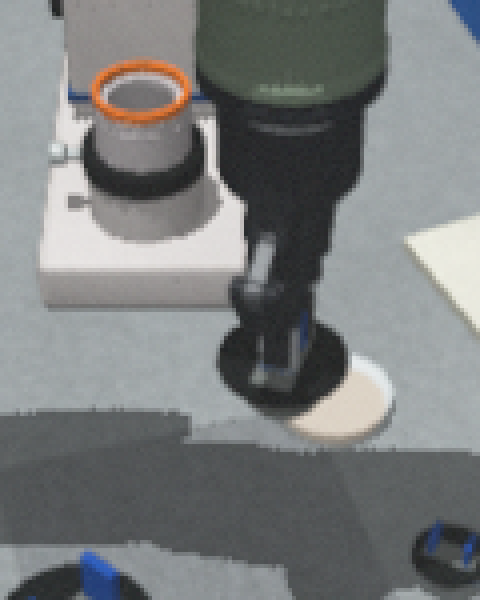

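The cap is held level. The flange spans crop pixels 217–350, against 215–348 predicted for a cap centred on the tool, so it is within about 1 mm. Next I carry it over the port; my estimate, using both cameras, is (0.567,0.162) with the seal top near 0.165.

Request:
jog_arm:
  commands:
    - {"offset": [0, 0.3, -0.2], "rotation": [0, 0.05, 0]}
    - {"offset": [0, 0.66, -0.44], "rotation": [0, 0, 0]}
    - {"offset": [0, 0.66, -0.44], "rotation": [0, 0, 0]}
    - {"offset": [0, 0.66, -0.44], "rotation": [0, 0, 0]}
    - {"offset": [0, 0.66, -0.44], "rotation": [0, 0, 0]}
    - {"offset": [0, 0.66, -0.44], "rotation": [0, 0, 0]}
    - {"offset": [0, 0.66, -0.44], "rotation": [0, 0, 0]}
    - {"offset": [0, 0.66, -0.44], "rotation": [0, 0, 0]}

```text
t: 7.92
eef_pos: [0.5583, 0.0803, 0.2419]
ee_rot: [0.472, 1.533, -0.47]
wrist_force: [0.9, -0.2, -0.6]
gripper_width: 0.0219
```

```bash
python3 -c "
from h import *
go((.567,.162,.24),np.radians(55.3))"
```

```text
t 7.92 pos [0.5583 0.0803 0.2419] x [-0.0125  0.0048 -0.9999] y [ 0.5649  0.8251 -0.0031] yawy 55.6 F [ 0.9 -0.2 -0.6] w 0.0219 q [-0.15  0.68 -0.09  1.49  0.06  0.98  0.71]
rot units [ 0.05 -0.13  0.03] offs now [ 0.04  1.45 -0.78] offs after [ 0.04  1.44 -0.79]
```

Request:
jog_arm:
  commands:
    - {"offset": [0, 0.6, -0.33], "rotation": [0, 0, 0]}
    - {"offset": [0, 0.4, -0.22], "rotation": [0, 0, 0]}
    - {"offset": [0, 0, 0], "rotation": [0, 0, 0]}
    - {"offset": [0, 0, 0], "rotation": [0, 0, 0]}

```text
t: 8.43
eef_pos: [0.56, 0.1454, 0.2389]
ee_rot: [0.465, 1.54, -0.466]
wrist_force: [0.2, -0.5, -1.1]
gripper_width: 0.0216
```

```bash
python3 -c "
from h import *
go((.567,.162,.24),np.radians(55.3))"
```

```text
t 8.43 pos [0.56   0.1454 0.2389] x [-0.0192  0.0054 -0.9998] y [ 0.5589  0.8292 -0.0063] yawy 56.02 F [ 0.2 -0.5 -1.1] w 0.0216 q [-0.26  0.71 -0.09  1.44  0.05  1.01  0.62]
rot units [ 0.13 -0.19  0.06] offs now [-0.02  0.35 -0.07] offs after [-0.02  0.35 -0.07]
```

Request:
jog_arm:
  commands:
    - {"offset": [0, 0.35, -0.07], "rotation": [0.1, -0.19, 0.06]}
    - {"offset": [0, 0, 0], "rotation": [0, 0, 0]}
    - {"offset": [0, 0, 0], "rotation": [0, 0, 0]}

```text
t: 8.8
eef_pos: [0.5664, 0.1598, 0.2382]
ee_rot: [0.473, 1.519, -0.476]
wrist_force: [0.2, 0.6, -1.2]
gripper_width: 0.0218
```

```bash
python3 -c "
from h import *
go((.567,.162,.24),np.radians(55.3))
S=cam('side');T=cam('top')
k=np.zeros((600,800,3),np.uint8)
k[:,:450]=cv2.resize(S['frame'][65:165,245:320],(450,600),interpolation=3)
k[:350,450:]=cv2.resize(T['frame'][175:245,175:245],(350,350),interpolation=3)
cv2.imwrite('pics/hover.png',k)
s,M=pose(); P=s['eef_pos']; h=.038
c=P-M[:,0]*-1*0
ctr=lambda d: P+M[:,0]*d
for nm,z,rad in(('flangetop',.032,.038),('plugbot',0,.019)):
  o=ctr(h-z); q=proj(S,disc(o[:2],rad,(o[2],))); print(nm,((q.min(0)-[245,65])*6).round(),((q.max(0)-[245,65])*6).round())
for z in(.159,.162,.165,.168,.171):
  q=proj(S,disc((.567,.162),.038,(z,))); print('ring',z,((q.min(0)-[245,65])*6).round(),((q.max(0)-[245,65])*6).round())
"
```

```text
t 8.8 pos [0.5664 0.1598 0.2382] x [-0.0014 -0.0019 -1.    ] y [ 0.5696  0.8219 -0.0023] yawy 55.28 F [ 0.2  0.6 -1.2] w 0.0218 q [-0.29  0.72 -0.07  1.42  0.06  1.01  0.58]
rot units [-0.   -0.    0.02] offs now [-0.04  0.04 -0.02] offs after [-0.04  0.04 -0.02]
t 8.9 pos [0.5665 0.1601 0.2383] x [-0.0011 -0.0015 -1.    ] y [ 0.5695  0.822  -0.0019] yawy 55.29 F [ 0.2 -0.1 -0.5] w 0.022 q [-0.29  0.72 -0.07  1.42  0.06  1.01  0.58]
flangetop [155. 249.] [310. 333.]
plugbot [197. 324.] [273. 366.]
ring 0.159 [163. 369.] [313. 455.]
ring 0.162 [163. 364.] [313. 450.]
ring 0.165 [163. 360.] [312. 445.]
ring 0.168 [162. 355.] [312. 440.]
ring 0.171 [162. 350.] [312. 435.]
```

View pics/hover.png

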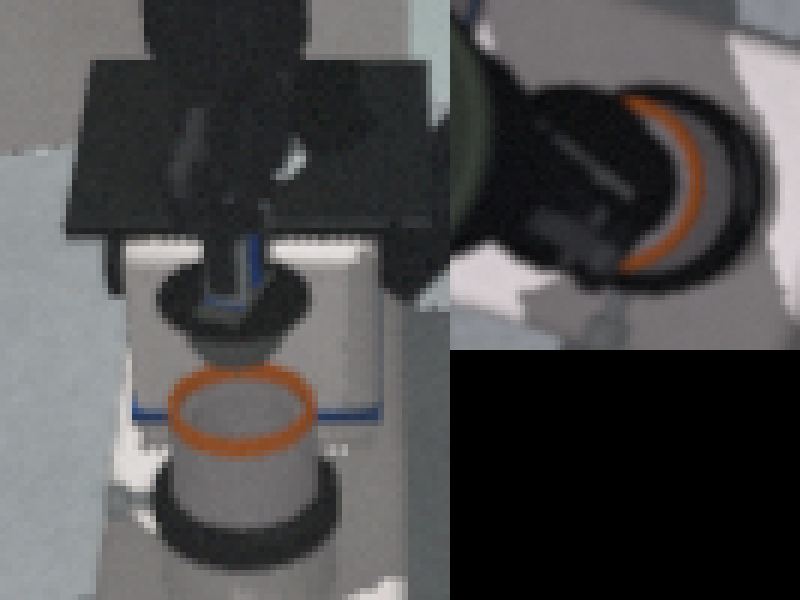

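Side view: the cap hangs over the port, with the flange at x 156–312 and y to 337 (predicted 155–310 and 333). The ring is at x 168–316 and y 363–456 (guess 163–313). The ring therefore sits about 1.3 mm farther right than guessed. Now I'll check the right edges of the flange and ring in the top view against the model.

```bash
python3 -c "
from h import *
S=cam('side');T=cam('top')
s,M=pose(); P=s['eef_pos']; h=.038
print('side right/up dirs',S['R'][:,0].round(2),S['R'][:,1].round(2),'top',T['R'][:,0].round(2),T['R'][:,1].round(2))
o=P+M[:,0]*(h-.032); q=proj(T,disc(o[:2],.038,(o[2],))); e=q[q[:,0].argmax()]; print('flange pred right edge',e.round(1))
for ctr in((.567,.162),):
  for z in(.159,.162,.165):
    q=proj(T,disc(ctr,.038,(z,))); print(z,'ring pred: right',q[q[:,0].argmax()].round(1),'v range',q[:,1].min().round(1),q[:,1].max().round(1))
f=T['frame'].astype(int)
for v in(206,208,210,212): print(v,[tuple(f[v,u]) for u in range(214,230)])
org=(f[...,2]-f[...,0]>25)[180:245,180:245]; yy,xx=np.nonzero(org); print('orange',xx.max()+180,yy.min()+180,yy.max()+180)
g=S['frame'].astype(int); print('side col of flange rows: u=285', [ (v,g[v,292].tolist()) for v in range(116,124)])
"
```

```text
t 9.0 pos [0.5666 0.1603 0.2383] x [-9.0e-04 -1.4e-03 -1.0e+00] y [ 0.5693  0.8221 -0.0016] yawy 55.3 F [-0.1 -0.1 -2.3] w 0.0218 q [-0.29  0.72 -0.07  1.42  0.06  1.01  0.58]
side right/up dirs [ 0.95 -0.3   0.02] [0.19 0.65 0.74] top [ 0.02 -1.   -0.02] [1.   0.02 0.09]
flange pred right edge [217.7 207.1]
0.159 ring pred: right [226.6 208.9] v range 192.6 227.7
0.162 ring pred: right [226.2 208.9] v range 192.4 227.7
0.165 ring pred: right [225.9 208.8] v range 192.3 227.7
206 [(np.int64(18), np.int64(16), np.int64(16)), (np.int64(20), np.int64(20), np.int64(18)), (np.int64(20), np.int64(18), np.int64(16)), (np.int64(15), np.int64(12), np.int64(12)), (np.int64(29), np.int64(28), np.int64(29)), (np.int64(63), np.int64(59), np.int64(63)), (np.int64(90), np.int64(86), np.int64(93)), (np.int64(90), np.int64(93), np.int64(117)), (np.int64(56), np.int64(79), np.int64(131)), (np.int64(33), np.int64(68), np.int64(126)), (np.int64(39), np.int64(62), np.int64(107)), (np.int64(59), np.int64(67), np.int64(87)), (np.int64(74), np.int64(73), np.int64(78)), (np.int64(74), np.int64(72), np.int64(
[... 1758 characters left out ...]
 np.int64(25), np.int64(26)), (np.int64(58), np.int64(56), np.int64(57)), (np.int64(88), np.int64(85), np.int64(91)), (np.int64(82), np.int64(84), np.int64(109)), (np.int64(47), np.int64(72), np.int64(125)), (np.int64(32), np.int64(64), np.int64(122)), (np.int64(50), np.int64(64), np.int64(99)), (np.int64(76), np.int64(75), np.int64(84)), (np.int64(79), np.int64(77), np.int64(78)), (np.int64(76), np.int64(72), np.int64(76)), (np.int64(75), np.int64(71), np.int64(74))]
orange 225 194 229
side col of flange rows: u=285 [(116, [34, 33, 32]), (117, [33, 32, 31]), (118, [34, 36, 32]), (119, [59, 59, 58]), (120, [86, 86, 85]), (121, [107, 107, 107]), (122, [124, 124, 129]), (123, [135, 133, 138])]
```

The top view suggests the ring lies a few mm farther towards +y relative to the cap than the side view does. The ring's orange outer wall biases a flat-annulus fit, so I'll refit both with proper models.

```bash
cat > fit.py <<'E'
from h import *
from scipy.optimize import minimize
def nm(f,x0,d): 
    x0=np.array(x0,float); return minimize(f,x0,method='Nelder-Mead',options=dict(initial_simplex=np.vstack([x0]+[x0+np.eye(len(x0))[i]*d[i] for i in range(len(x0))]),xatol=1e-5,fatol=1e-3))
def ringmask(c,p,z,w,box):
    out=silh(c,[disc(p,.038,(z,z-w))],box)
    hole=np.minimum(silh(c,[disc(p,.0325,(z,))],box),silh(c,[disc(p,.0325,(z-w,))],box))
    return out-hole
def ring(n,c,img,box):
    x0,y0,x1,y1=box; f=cv2.imread(img)[y0:y1,x0:x1].astype(float)
    d=f[...,2]-f[...,0]; org=np.clip((d-10)/(np.percentile(d,99.3)-10),0,1)
    for z in(.159,.162,.165,.168,.171):
        o=nm(lambda p:((ringmask(c,p[:2],z,abs(p[2]),box)-org)**2).sum(),(.566,.163,.004),(.005,.005,.003)); print(n,'ring',z,o.x.round(4),round(o.fun,2))
def cap(n,c,box,P,M,h=.038):
    x0,y0,x1,y1=box; f=c['frame'][y0:y1,x0:x1].astype(float); return f
E
python3 - <<'E'
from fit import *
T=cam('top');S=cam('side')
ring('top',T,'pics/top0.png',(185,188,235,236)); ring('side',S,'pics/side0.png',(262,118,310,148))
s,M=pose(); P=s['eef_pos']
zf=P[2]-.038
# flange in top: right part ; in side: outer left/right parts
for n,c,box,lo,hi in(('top',T,(214,195,222,222),22,85),('side',S,(262,104,305,121),None,None)):
    x0,y0,x1,y1=box; g=c['frame'][y0:y1,x0:x1].max(2).astype(float)
    np.set_printoptions(linewidth=250); print(n); print(g.astype(int))
E
```

```text
top ring 0.159 [ 0.5646  0.1653 -0.    ] 8.59
top ring 0.162 [ 5.645e-01  1.645e-01 -1.000e-04] 8.44
top ring 0.165 [0.5645 0.1635 0.    ] 9.35
top ring 0.168 [ 5.643e-01  1.627e-01 -1.000e-04] 11.4
top ring 0.171 [ 0.5642  0.1616 -0.    ] 13.81
side ring 0.159 [ 0.5696  0.1723 -0.0049] 6.71
side ring 0.162 [0.5685 0.1678 0.0046] 6.96
side ring 0.165 [0.5676 0.1637 0.0048] 7.53
side ring 0.168 [0.5666 0.1596 0.0046] 8.22
side ring 0.171 [0.5658 0.1554 0.005 ] 9.02
t 9.1 pos [0.5665 0.1606 0.2383] x [-8.0e-04 -1.3e-03 -1.0e+00] y [ 0.5691  0.8223 -0.0015] yawy 55.31 F [-0.7  0.6 -0.8] w 0.0219 q [-0.29  0.72 -0.07  1.42  0.06  1.01  0.58]
top
[[ 94  78  62  47  39  29  20  18]
 [122 115 101  86  70  51  37  30]
 [117 124 122 116 102  81  64  52]
 [ 97 115 120 124 120 106  88  76]
 [ 79 103 113 120 123 121 108  89]
 [ 65  95 105 114 120 125 121 106]
 [ 44  74  94 107 112 121 127 119]
 [ 25  43  71  94 105 116 125 126]
 [ 18  23  39  69  93 108 117 124]
 [ 21  17  22  40  73  97 109 121]
 [ 21  16  17  21  47  76 103 118]
 [ 19  20  15  19  33  62  95 117]
 [ 21  21  17  15  22  48  81 
[... 2776 characters left out ...]
 [162 163 164 157 130 139 136 139 136 126  53  36  34  37  39  52  62  65  68  70  70  72  67  59  40  40  36  34  37  36  35  37  43  81 128 140 139 139 141 136 129 121 122]
 [163 166 163 155 132 137 137 138 137 132  98  56  36  35  38  43  43  50  55  59  58  60  60  43  35  38  33  31  32  38  34  45  78 119 141 141 140 141 139 137 126 124 123]
 [163 163 161 157 136 135 135 138 138 134 127 100  68  46  35  37  36  36  39  37  42  41  41  33  31  37  38  37  36  43  64  97 118 140 139 140 139 141 140 140 134 121 118]
 [164 163 162 157 131 137 137 137 136 137 136 135 114  91  62  43  40  37  36  37  36  35  31  33  36  39  40  37  42  54  95 139 138 141 140 138 136 139 136 138 136 119 121]]
```

```bash
cat >> fit.py <<'E'
def capfit(c,box,dk,br,zf,x0,excl=None):
    a,b,e,d=box; g=c['frame'][b:d,a:e].max(2).astype(float); m=np.clip((br-g)/(br-dk),0,1)
    w=np.ones_like(m)
    if excl is not None:
        for (p,q,s,t) in excl: w[q-b:t-b,p-a:s-a]=0
    return nm(lambda p:(w*(silh(c,[disc(p,.038,(zf+.028,zf+.032))],box)-m)**2).sum(),x0,(.004,.004))
E
python3 - <<'E'
from fit import *
T=cam('top');S=cam('side')
s,M=pose(); P=s['eef_pos']
for h in(.036,.038,.040):
    zf=P[2]-h
    o=capfit(T,(212,197,222,222),18,100,zf,P[:2]); print('top',h,o.x.round(4),'minus TCP',((o.x-P[:2])*1e3).round(1),round(o.fun,2))
    o=capfit(S,(266,106,300,121),36,136,zf,P[:2],[(277,104,293,114),(275,112,290,121)]); print('side',h,o.x.round(4),'minus TCP',((o.x-P[:2])*1e3).round(1),round(o.fun,2))
E
```

```text
t 9.2 pos [0.5666 0.1607 0.2383] x [-8.0e-04 -1.3e-03 -1.0e+00] y [ 0.5689  0.8224 -0.0015] yawy 55.32 F [ 0.5  0.5 -1.4] w 0.0218 q [-0.29  0.72 -0.07  1.42  0.06  1.01  0.58]
top 0.036 [0.5582 0.1576] minus TCP [-8.4 -3.2] 9.03
side 0.036 [0.5647 0.156 ] minus TCP [-1.8 -4.8] 17.97
top 0.038 [0.5584 0.1583] minus TCP [-8.2 -2.4] 9.12
side 0.038 [0.5652 0.1591] minus TCP [-1.4 -1.7] 17.52
top 0.04 [0.5588 0.1588] minus TCP [-7.8 -2. ] 8.98
side 0.04 [0.5663 0.162 ] minus TCP [-0.3  1.3] 17.11
```

The dark edge in the top view turns out to be the bore mouth (centred at v≈211.6, the same as the ring), not the flange. So I rely on the side view for the cap, which is within about 1.5 mm of the tool axis. Combined target: TCP at (0.567,0.163), seal top about 0.165. The taper takes up to 7 mm of error. I'll go down to just above the rim.

Request:
jog_arm:
  commands:
    - {"offset": [0.1, 0.05, -0.02], "rotation": [0, 0, 0.01]}
    - {"offset": [0.25, 0, 0], "rotation": [0, 0, 0]}
    - {"offset": [0.25, 0, 0], "rotation": [0, 0, 0]}
    - {"offset": [0.15, 0, 0], "rotation": [0, 0, 0]}
    - {"offset": [0, 0, 0], "rotation": [0, 0, 0]}
    - {"offset": [0, 0, 0], "rotation": [0, 0, 0]}

```text
t: 9.95
eef_pos: [0.5668, 0.1635, 0.1973]
ee_rot: [0.473, 1.52, -0.475]
wrist_force: [-0.1, -0.4, 0.0]
gripper_width: 0.0221
```

```bash
python3 -c "
from h import *
go((.567,.163,.19),np.radians(55.3))"
```

```text
t 9.95 pos [0.5668 0.1635 0.1973] x [-1.5e-03 -7.0e-04 -1.0e+00] y [ 0.5688  0.8224 -0.0014] yawy 55.33 F [-0.1 -0.4  0. ] w 0.0221 q [-0.3   0.77 -0.07  1.47  0.07  0.9   0.57]
rot units [ 0.01 -0.01  0.01] offs now [ 0.15 -0.01  0.01] offs after [ 0.15 -0.01  0.01]
```

```bash
python3 -c "
from h import *
S=cam('side')
k=cv2.resize(S['frame'][85:160,250:325],(600,600),interpolation=3)
cv2.imwrite('pics/enter.png',k); s,M=pose(); P=s['eef_pos']
for z,rad in((.028,.038),(0,.019)):
  q=proj(S,disc(P[:2],rad,(P[2]-.038+z,))); print(((q.min(0)-[250,85])*8).round(),((q.max(0)-[250,85])*8).round())
"
```

```text
t 10.0 pos [0.5669 0.1634 0.1974] x [-1.4e-03 -7.0e-04 -1.0e+00] y [ 0.5689  0.8224 -0.0014] yawy 55.33 F [ 0.8  0.2 -0.8] w 0.0219 q [-0.3   0.77 -0.07  1.47  0.07  0.9   0.57]
[172. 269.] [374. 381.]
[227. 357.] [326. 414.]
```

View pics/enter.png

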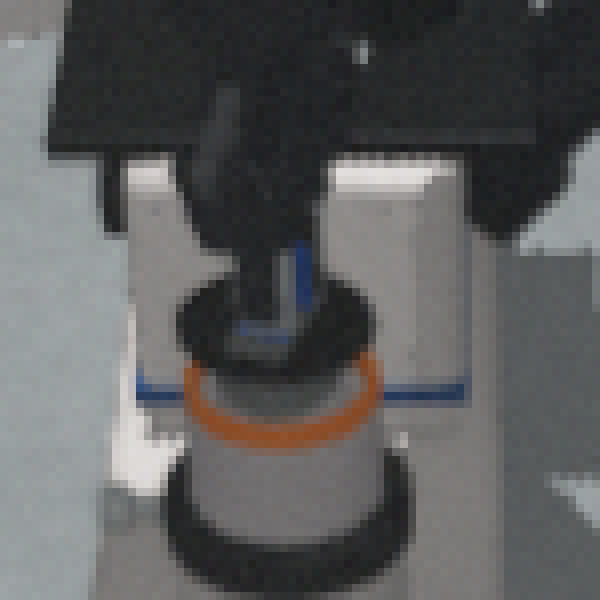

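In the side view the plug hangs inside the ring's outline. Flange centre x is 276 and ring centre 283; allowing for perspective, the cap sits about 1.6 mm too far left, so I'll shift +1.5 mm in x and lower step by step.

Request:
jog_arm:
  commands:
    - {"offset": [0, 0.017, 0.025], "rotation": [0, 0, 0]}
    - {"offset": [0.05, 0, 0], "rotation": [0, 0, 0]}
    - {"offset": [0.05, 0, 0], "rotation": [0, 0, 0]}
    - {"offset": [0.03, 0, 0], "rotation": [0, 0, 0]}
    - {"offset": [0, 0, 0], "rotation": [0, 0, 0]}

```text
t: 10.62
eef_pos: [0.5687, 0.1635, 0.1909]
ee_rot: [0.473, 1.519, -0.474]
wrist_force: [0.5, -0.2, -0.7]
gripper_width: 0.0215
```

Request:
jog_arm:
  commands:
    - {"offset": [0.05, 0, 0], "rotation": [0, 0, 0]}
    - {"offset": [0.05, 0, 0], "rotation": [0, 0, 0]}
    - {"offset": [0.0, 0, 0], "rotation": [0, 0, 0]}

```text
t: 11.0
eef_pos: [0.5686, 0.163, 0.1856]
ee_rot: [0.473, 1.519, -0.475]
wrist_force: [-0.4, -1.6, -0.2]
gripper_width: 0.0216
```

Request:
jog_arm:
  commands:
    - {"offset": [0.04, 0, 0], "rotation": [0, 0, 0]}
    - {"offset": [0.04, 0, 0], "rotation": [0, 0, 0]}
    - {"offset": [0.0, 0, 0], "rotation": [0, 0, 0]}

```text
t: 11.38
eef_pos: [0.5686, 0.163, 0.1813]
ee_rot: [0.473, 1.519, -0.475]
wrist_force: [-0.2, -0.7, -2.3]
gripper_width: 0.0218
```

```bash
cat >> h.py <<'E'
def force(n=4):
    L=[]
    for _ in range(n):
        r.read_camera('side'); s=r.get_state(); L.append(np.r_[s['wrist_force'],s['ft_torque']])
    L=np.array(L); print('F mean',L.mean(0).round(2)); return L.mean(0)
E
python3 -c "
from h import *
force();pose()"
```

```text
F mean [-0.69 -0.99 -1.56 -0.27  0.07  0.01]
t 11.57 pos [0.5686 0.163  0.1814] x [-7.0e-04 -1.1e-03 -1.0e+00] y [ 0.5692  0.8222 -0.0013] yawy 55.31 F [-1.3 -0.9 -2.2] w 0.0215 q [-0.3   0.79 -0.07  1.49  0.07  0.87  0.57]
```

Request:
jog_arm:
  commands:
    - {"offset": [0.04, 0, 0], "rotation": [0, 0, 0]}
    - {"offset": [0.03, 0, 0], "rotation": [0, 0, 0]}
    - {"offset": [0.0, 0, 0], "rotation": [0, 0, 0]}

```text
t: 11.95
eef_pos: [0.5687, 0.163, 0.1779]
ee_rot: [0.473, 1.518, -0.475]
wrist_force: [-0.1, -0.3, -0.1]
gripper_width: 0.0217
```

```bash
python3 -c "
from h import *
force();pose()"
```

```text
F mean [-0.47 -0.94 -1.43 -0.25  0.02 -0.02]
t 12.15 pos [0.5687 0.1629 0.1779] x [-4.0e-04 -1.1e-03 -1.0e+00] y [ 0.5692  0.8222 -0.0012] yawy 55.31 F [-1.  -0.9 -1.6] w 0.0221 q [-0.3   0.8  -0.07  1.49  0.07  0.86  0.57]
```

A light steady side load of about 1 N pushes toward -y, so I'll ease 1 mm that way and keep going down.

Request:
jog_arm:
  commands:
    - {"offset": [0.0, -0.016, 0.011], "rotation": [0, 0, 0]}
    - {"offset": [0.03, 0, 0], "rotation": [0, 0, 0]}
    - {"offset": [0.0, 0, 0], "rotation": [0, 0, 0]}

```text
t: 12.52
eef_pos: [0.5689, 0.1622, 0.1765]
ee_rot: [0.474, 1.518, -0.475]
wrist_force: [-1.3, -0.5, 0.0]
gripper_width: 0.0215
```

```bash
python3 -c "
from h import *
force();pose()"
```

```text
F mean [-0.68 -0.64  1.06 -0.11  0.02  0.  ]
t 12.72 pos [0.5688 0.1622 0.1766] x [ 2.e-04 -6.e-04 -1.e+00] y [ 5.691e-01  8.223e-01 -4.000e-04] yawy 55.31 F [-1.6  0.2  1.7] w 0.0216 q [-0.3   0.8  -0.07  1.49  0.07  0.85  0.57]
```

The axial force rose by about 2.5 N, which is first contact with the ring (touch near TCP 0.178). I'll press on in small steps toward about 8 N, a reading of about +6.5.

Request:
jog_arm:
  commands:
    - {"offset": [0.03, 0, 0], "rotation": [0, 0, 0]}
    - {"offset": [0.03, 0, 0], "rotation": [0, 0, 0]}
    - {"offset": [0.0, 0, 0], "rotation": [0, 0, 0]}

```text
t: 13.1
eef_pos: [0.5689, 0.1622, 0.1736]
ee_rot: [0.474, 1.518, -0.474]
wrist_force: [-1.8, -0.4, 4.6]
gripper_width: 0.0216
```

```bash
python3 -c "
from h import *
force();pose()"
```

```text
F mean [-1.39 -0.82  3.6  -0.22  0.28 -0.03]
t 13.3 pos [0.5689 0.1622 0.1737] x [ 4.e-04 -5.e-04 -1.e+00] y [ 5.691e-01  8.223e-01 -2.000e-04] yawy 55.31 F [-2.  -0.7  3.2] w 0.0216 q [-0.3   0.8  -0.07  1.5   0.07  0.85  0.57]
```

Request:
jog_arm:
  commands:
    - {"offset": [0.03, -0.006, -0.008], "rotation": [0, 0, 0]}
    - {"offset": [0.03, 0, 0], "rotation": [0, 0, 0]}
    - {"offset": [0.0, 0, 0], "rotation": [0, 0, 0]}

```text
t: 13.68
eef_pos: [0.5689, 0.1622, 0.1711]
ee_rot: [0.474, 1.516, -0.474]
wrist_force: [-2.6, -0.9, 6.7]
gripper_width: 0.0218
```

```bash
python3 -c "
from h import *
force(6);pose()"
```

```text
F mean [-2.12 -1.39  6.36 -0.27  0.41  0.01]
t 13.97 pos [0.5689 0.1622 0.1712] x [ 2.2e-03 -2.0e-04 -1.0e+00] y [0.5693 0.8222 0.0011] yawy 55.3 F [-2.3 -2.1  6.9] w 0.0218 q [-0.3   0.8  -0.07  1.5   0.07  0.84  0.57]
```

The net push is about 7.8 N at 6.9 mm past first touch, between the 5 mm latch depth and the 9 mm flush stop. Now I'll let the tabs spring out.

Request:
jog_arm:
  commands:
    - {"offset": [0.01, 0, 0], "rotation": [0, 0, 0]}
    - {"offset": [0, 0, 0], "rotation": [0, 0, 0]}
    - {"offset": [0, 0, 0], "rotation": [0, 0, 0]}
    - {"offset": [0, 0, 0], "rotation": [0, 0, 0]}
    - {"offset": [0, 0, 0], "rotation": [0, 0, 0]}
    - {"offset": [0, 0, 0], "rotation": [0, 0, 0]}
  fingers: 0.5

```text
t: 14.72
eef_pos: [0.5688, 0.1625, 0.1701]
ee_rot: [0.474, 1.517, -0.473]
wrist_force: [0.3, 0.1, -0.2]
gripper_width: 0.0644
```

```bash
python3 -c "
from h import *
force(3);pose()
S=cam('side')
cv2.imwrite('pics/rel.png',cv2.resize(S['frame'][85:160,250:325],(600,600),interpolation=3))"
```

```text
F mean [-0.03 -0.17  0.14  0.02  0.01  0.03]
t 14.88 pos [0.5688 0.1625 0.1701] x [ 1.8e-03  1.0e-04 -1.0e+00] y [0.569  0.8223 0.0011] yawy 55.32 F [-0.1  0.3  0.7] w 0.064 q [-0.3   0.8  -0.07  1.5   0.07  0.84  0.57]
```

View pics/rel.png

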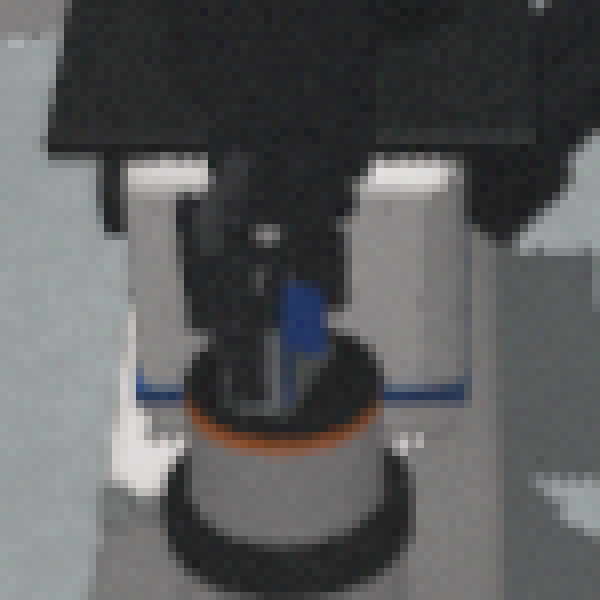

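The cap is seated, with the flange centred on the tube (187–382) and a thin even orange band beneath it. The far fin has sprung out and the hand reads no load. I'll retreat straight up, then back.

Request:
jog_arm:
  commands:
    - {"offset": [-0.1, 0, 0], "rotation": [0, 0, 0]}
    - {"offset": [-0.2, 0, 0], "rotation": [0, 0, 0]}
    - {"offset": [-0.3, 0, 0], "rotation": [0, 0, 0]}
    - {"offset": [-0.5, 0, 0], "rotation": [0, 0, 0]}
    - {"offset": [-0.7, 0, 0], "rotation": [0, 0, 0]}
    - {"offset": [-0.5, 0, 0], "rotation": [0, 0, 0]}
    - {"offset": [0, -0.5, 0.3], "rotation": [0, 0, 0]}
    - {"offset": [0, -0.7, 0.4], "rotation": [0, 0, 0]}

```text
t: 15.92
eef_pos: [0.563, 0.0943, 0.2937]
ee_rot: [0.473, 1.515, -0.467]
wrist_force: [1.1, -0.4, -0.1]
gripper_width: 0.0643
```

Request:
jog_arm:
  commands:
    - {"offset": [0, -0.8, 0.4], "rotation": [0, 0, 0]}
    - {"offset": [0, -0.8, 0.4], "rotation": [0, 0, 0]}
    - {"offset": [0, -0.8, 0.4], "rotation": [0, 0, 0]}
    - {"offset": [0, -0.8, 0.4], "rotation": [0, 0, 0]}
    - {"offset": [0, 0, 0], "rotation": [0, 0, 0]}
    - {"offset": [0, 0, 0], "rotation": [0, 0, 0]}

```text
t: 16.68
eef_pos: [0.537, -0.0909, 0.2978]
ee_rot: [0.476, 1.509, -0.47]
wrist_force: [-0.3, 0.5, 0.4]
gripper_width: 0.0642
```

```bash
python3 -c "
from h import *
pose()
S=cam('side','side1.png');T=cam('top','top1.png')
k=np.zeros((600,800,3),np.uint8)
k[:,:480]=cv2.resize(S['frame'][100:165,260:312],(480,600),interpolation=3)
k[:320,480:]=cv2.resize(T['frame'][180:245,180:245],(320,320),interpolation=3)
k[320:520,480:]=cv2.resize(T['frame'],(320,200))
cv2.imwrite('pics/final.png',k)"
```

```text
t 16.68 pos [ 0.537  -0.0909  0.2978] x [ 0.0097  0.001  -1.    ] y [0.5681 0.8229 0.0064] yawy 55.38 F [-0.3  0.5  0.4] w 0.0642 q [ 0.16  0.58 -0.1   1.49  0.06  1.06  1.02]
```

View pics/final.png

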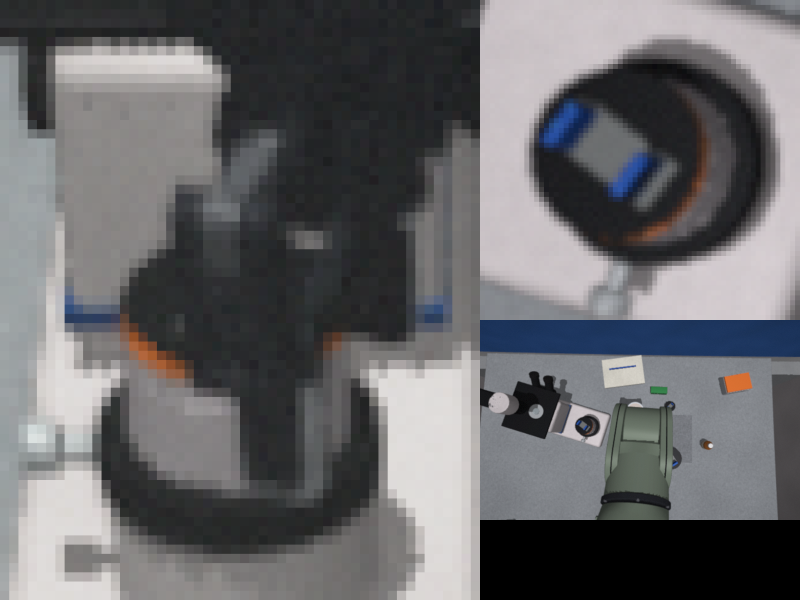

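In the top view the cap sits in the port, with the fins at (565,125) and (632,175). They are about 35 mm apart, which is the free spacing (36 mm), so both tabs are out. The hand hides the side view, so I'll step aside for a level check.

Request:
jog_arm:
  commands:
    - {"offset": [0, -0.4, 0.5], "rotation": [0, 0, 0]}
    - {"offset": [0, -0.4, 0.6], "rotation": [0, 0, 0]}
    - {"offset": [0, -0.4, 0.6], "rotation": [0, 0, 0]}
    - {"offset": [0, -0.3, 0.4], "rotation": [0, 0, 0]}
    - {"offset": [0, 0, 0], "rotation": [0, 0, 0]}
    - {"offset": [0, 0, 0], "rotation": [0, 0, 0]}

```text
t: 17.52
eef_pos: [0.5842, -0.2086, 0.2983]
ee_rot: [0.469, 1.512, -0.46]
wrist_force: [-0.3, 0.7, 0.5]
gripper_width: 0.0644
```

```bash
python3 - <<'E'
from fit import *
pose(); S=cam('side','side2.png');T=cam('top','top2.png')
k=np.zeros((600,800,3),np.uint8)
k[:500,:500]=cv2.resize(S['frame'][105:155,260:310],(500,500),interpolation=3)
k[:300,500:]=cv2.resize(T['frame'][180:240,180:240],(300,300),interpolation=3)
k[300:500,500:]=cv2.resize(S['frame'],(300,200),interpolation=2)
cv2.imwrite('pics/final2.png',k)
# tabs: fin centres in both cameras at flange-bottom z ~ .161 -> fin tops z ~.193
for n,c,(x0,y0,x1,y1) in(('top',T,(180,180,245,245)),('side',S,(265,105,308,140))):
    f=c['frame'][y0:y1,x0:x1].astype(int); b=(f[...,0]>f[...,2]+30).astype(np.uint8)
    kk,l,st,ce=cv2.connectedComponentsWithStats(b)
    P=[atz(c,*(ce[i]+[x0,y0]),.187) for i in range(1,kk) if st[i,4]>=6]
    print(n,[p.round(4)[:2] for p in P],[np.linalg.norm(P[0]-p).round(4) for p in P],st[1:,4])
# other things moved?
for n,c in(('top',T),('side',S)):
    a=cv2.imread(f'pics/{n}0.png').astype(int); d=np.abs(a-c['frame']).max(2)
    for nm_,p in(('dish',(310,181)),('box',(358,140)),('bottle',(456,250))) if n=='top' else (('dish',(333,209)),('box',(382,228)),('bottle',(314,320))):
        u,v=p; print(n,nm_,'changed px',int((d[v-14:v+14,u-16:u+16]>60).sum()))
E
```

```text
t 17.52 pos [ 0.5842 -0.2086  0.2983] x [ 0.0099  0.0031 -0.9999] y [0.5597 0.8287 0.0081] yawy 55.97 F [-0.3  0.7  0.5] w 0.0644 q [ 0.34  0.72 -0.1   1.19  0.07  1.23  1.22]
top [array([0.5755, 0.1791]), array([0.5547, 0.1505])] [np.float64(0.0), np.float64(0.0353)] [75 54]
side [array([0.5658, 0.1545]), array([0.5124, 0.1355]), array([0.6121, 0.1069])] [np.float64(0.0), np.float64(0.0567), np.float64(0.0663)] [110   8  15]
top dish changed px 0
top box changed px 0
top bottle changed px 216
side dish changed px 40
side box changed px 202
side bottle changed px 0
```

View pics/final2.png

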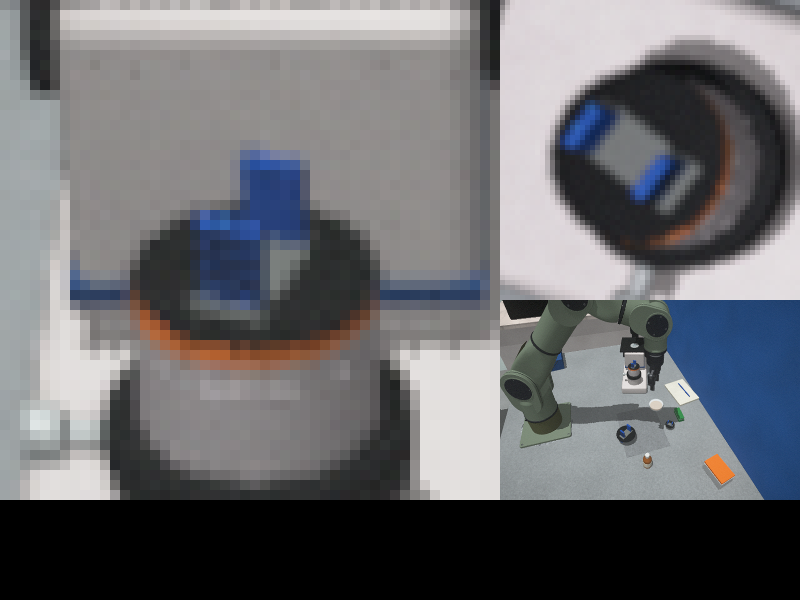

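The side view shows the cap in the port with both fins up and apart, and an orange band all around under the flange. I've now used all 12 views. I'll check the tilt and the untouched objects numerically, against each thing's own initial picture.

```bash
python3 - <<'E'
from fit import *
S=cam('side');T=cam('top')
def tdisc(x,y,z,tx,ty,rad,zs):
    return disc((0,0),rad,zs)@R.from_rotvec([tx,ty,0]).as_matrix().T+[x,y,z]
# baseline: empty ring, side0, tilt fit
box=(262,118,310,148); x0,y0,x1,y1=box; f=cv2.imread('pics/side0.png')[y0:y1,x0:x1].astype(float); d=f[...,2]-f[...,0]; org=np.clip((d-10)/(np.percentile(d,99.3)-10),0,1)
def m0(p):
    x,y,tx,ty=p; D=lambda rad,zs:tdisc(x,y,.165,tx,ty,rad,zs)
    return silh(S,[D(.038,(0,-.0048))],box)-np.minimum(silh(S,[D(.0325,(0,))],box),silh(S,[D(.0325,(-.0048,))],box))
o=nm(lambda p:((m0(p)-org)**2).sum(),(.5676,.1637,0,0),(.003,.003,.05,.05)); print('empty ring',o.x[:2].round(4),'tilt deg',np.degrees(o.x[2:]).round(1),round(o.fun,2))
# flange now: dark mask, fins/slot region excluded
box=(266,118,305,145); x0,y0,x1,y1=box; f=S['frame'][y0:y1,x0:x1].astype(float); g=f[...,2]  # red: orange bright, black dark
m=np.clip((120-g)/(120-40),0,1); w=np.ones_like(m); w[:21, 10:27]=0; w[:13,:7]=1; w[9:13,:6]=0; w[9:13,33:]=0; w[23:]=0
def m1(p): return silh(S,[tdisc(p[0],p[1],.160,p[2],p[3],.038,(0,.004))],box)
o=nm(lambda p:(w*(m1(p)-m)**2).sum(),(.5676,.162,0,0),(.003,.003,.05,.05)); print('flange',o.x[:2].round(4),'tilt deg',np.degrees(o.x[2:]).round(1),round(o.fun,2))
np.set_printoptions(linewidth=250); print(g.astype(int)[6:24])
# untouched objects: colour centroids before/after
for n,c in(('top',T),('side',S)):
    a=cv2.imread(f'pics/{n}0.png')
    for nm_,fn,b in(('box',lambda f:f[...,1]>f[...,2]+35,(335,128,380,152) if n=='top' else (365,210,400,248)),('bottle',lambda f:f[...,2]>f[...,0]+35,(440,235,475,265) if n=='top' else (300,300,330,340)),('dish',lambda f:f.min(2)>150,(290,162,332,200) if n=='top' else (314,195,352,224))):
        print(n,nm_,*[(np.argwhere(fn(i[b[1]:b[3],b[0]:b[2]].astype(int))).mean(0)[::-1].round(1),int(fn(i[b[1]:b[3],b[0]:b[2]].astype(int)).sum())) for i in(a,c['frame'])])
E
```

```text
empty ring [0.5675 0.1639] tilt deg [-1.   0.2] 7.01
flange [0.5701 0.1648] tilt deg [-5.   2.7] 17.82
[[184 135 142 140 140 143 139 141 142 141 142 143 144 143 143 141 138 121  72  42  42  42  39  39  84 146 145 144 143 143 146 143 143 145 145 145 143 142 142]
 [199 136 142 141 139 142 141 142 140 140 139 142 137 127 119 116 110  86  53  38  37  42  42  36  73 124 135 142 141 140 141 144 143 142 145 145 144 146 141]
 [196 134 140 144 142 140 138 141 135 140 138 120 104  75  71  45  51  45  44  39  41  40  39  38  44  72 103 118 125 142 142 140 141 143 143 145 146 142 139]
 [194 141 139 140 139 141 139 139 140 134 106  71  47  46  49  48  53  46  46  47  35  40  40  39  43  53  42  49  78 121 133 141 142 141 140 143 142 143 143]
 [199 148 142 141 140 141 139 137 125 102  57  42  42  41  38  43  44  42  46  50  56  65  43  39  52  56  44  46  46  69 108 141 140 140 143 144 142 145 142]
 [196 135 143 140 140 138 140 129  87  46  47  44  44  42  38  42  37  42  41  44  75 104  92  89  80  54  45  45  41  44  75 130 140 140 142 143 143 143 146]
 [197 122 145 142 140 138 138 116  54  49  
[... 1617 characters left out ...]
140 145 133 138 140 142 148 137 137 127 118 108 105 102 104 115 165 217 193 224 225 218]
 [226 225 227 228 227 220 179 107 126 138 144 132 131 144 156 157 157 158 159 157 148 148 145 134 123 122 116 116 130 105 100  90  70 135 206 226 223 225 226]]
top box (array([22.6, 11.9]), 445) (array([22.9, 11.5]), 425)
top bottle (array([13.3, 15.2]), 147) (array([nan, nan]), 0)
top dish (array([19.9, 18.9]), 976) (array([18.7, 19.4]), 1083)
side box (array([17. , 17.8]), 317) (array([17.6, 18. ]), 293)
side bottle (array([13.5, 21.3]), 235) (array([13.5, 21.2]), 237)
side dish (array([19.6, 11.8]), 861) (array([18.5, 10.3]), 806)<stdin>:21: RuntimeWarning: Mean of empty slice.
  ret = um.true_divide(
```

The flange tilt fit is poor (residual 17.8) because of fin occlusion and mixed backgrounds. I'll check level a second way, with sub-pixel edge points of the flange and the orange band left against right.

```bash
python3 - <<'E'
from fit import *
from scipy.ndimage import map_coordinates as mc
fr=np.mean([cam('side')['frame'].astype(float) for _ in range(4)],0); S=cam('side'); g=fr[...,2]
def out(x,y,z,tx,ty):
    P=disc((0,0),.038,(0,.004))@R.from_rotvec([tx,ty,0]).as_matrix().T+[x,y,z]
    return cv2.convexHull(proj(S,P).astype(np.float32))[:,0]
def resample(h,n=90):
    h=np.vstack([h,h[:1]]); s=np.r_[0,np.cumsum(np.linalg.norm(np.diff(h,axis=0),axis=1))]; t=np.linspace(0,s[-1],n,endpoint=False)
    return np.c_[np.interp(t,s,h[:,0]),np.interp(t,s,h[:,1])]
ctr=np.array([266+19.1,118+14.2]); pts=[]
for a in np.linspace(0,2*np.pi,120,endpoint=False):
    d=np.array([np.cos(a),.6*np.sin(a)]); n=d/np.linalg.norm(d); t=np.linspace(5,17,121); q=ctr+t[:,None]*n
    u=q[:,0]; 
    v=mc(g,[q[:,1],q[:,0]],order=1)
    # skip fins/slot upward and blue strip rays
    if a>np.pi and -.75<np.cos(a)<.42: continue
    if abs(np.sin(a))<.12: continue
    rad=1/np.hypot(n[0]/12.2,n[1]/7.2); k=np.abs(t-rad)<2.6
    tt,vv=t[k],v[k]; lo,hi=vv[:8].min(),vv[-12:].max(); h=(lo+hi)/2
    i=np.argmax(vv>h)
    if i>0: pts.append(ctr+n*tt[i])
pts=np.array(pts)
def res(p):
    h=resample(out(*p),180); D=np.linalg.norm(pts[:,None]-h[None],axis=2); i=D.argmin(1)
    c=h.mean(0); sg=np.sign(np.linalg.norm(pts-c,axis=1)-np.linalg.norm(h[i]-c,axis=1)); return sg*D.min(1)
for lab,f in(('level',lambda p:res((p[0],.1635,p[1],0,0))),('tilt',lambda p:res((p[0],.1635,p[1],p[2],p[3])))):
    o=least_squares(f,[.5676,.160]+([0,0] if lab=='tilt' else []),diff_step=1e-3,loss='soft_l1',f_scale=.3,x_scale=[.01,.01]+([.1,.1] if lab=='tilt' else []))
    print(lab,o.x.round(4),'rms px',np.sqrt((f(o.x)**2).mean()).round(3),len(pts), 'tilt deg',np.degrees(o.x[2:]).round(1))
rr=f(o.x); 
# orange band per column
sat=np.clip((fr[...,2]-fr[...,0])/(fr[...,2]+fr[...,0]),0,None)[130:148]
print('orange per col',[(u,round(sat[:,u].sum(),2),round((sat[:,u]*np.arange(130,148)).sum()/sat[:,u].sum(),1)) for u in range(274,298,2)])
E
```

```text
level [0.5694 0.1627] rms px 0.471 85 tilt deg []
tilt [ 0.5692  0.1617 -0.039   0.0195] rms px 0.375 85 tilt deg [-2.2  1.1]
orange per col [(274, np.float64(1.63), np.float64(136.7)), (276, np.float64(1.54), np.float64(138.3)), (278, np.float64(1.39), np.float64(139.3)), (280, np.float64(1.26), np.float64(140.0)), (282, np.float64(1.36), np.float64(140.0)), (284, np.float64(1.33), np.float64(140.2)), (286, np.float64(1.28), np.float64(140.3)), (288, np.float64(1.13), np.float64(140.1)), (290, np.float64(1.11), np.float64(139.7)), (292, np.float64(1.06), np.float64(139.1)), (294, np.float64(0.99), np.float64(138.1)), (296, np.float64(1.0), np.float64(136.5))]
```

The cap is level within measurement error. The edge fit gives -2.2° and 1.1°, against -1.0° and 0.2° for the empty fixed ring, and the orange band is symmetric left to right within 0.2 px. Flange underside is at about 0.162; a free ring would hold it near 0.168, so the cap is latched. Handing in.

```bash
python3 -c "
from h import *
pose(); print(r.finish_job())"
```

```text
t 17.98 pos [ 0.584  -0.2098  0.2984] x [ 0.0101  0.0024 -0.9999] y [0.5607 0.828  0.0076] yawy 55.9 F [ 0.1  0.6 -0.1] w 0.0638 q [ 0.34  0.72 -0.1   1.19  0.07  1.23  1.22]
the job is handed in; nothing more can be done
None
```

I picked up the middle-sized cap by its two blue tabs and fitted it into the port. I pressed it to about 8 N (7.8 N measured, about 7 mm past first touch on the ring), let the tabs spring out and withdrew the hand. The job was handed in at t ≈ 18 s; the highest push I saw in the readings was about 8 N.

**Last checks that agree:**
- **Tabs:** the fins are 35 mm apart in the top view (36 mm when free), so both have sprung out.
- **Locked:** the flange underside is at about 0.162 m. An unlatched cap would sit near 0.168 m on the free ring.
- **Level:** the orange band is even left to right.
- **Hand clear:** the wrist force read about zero after release.

**Checks that failed or disagreed:**
- **Tilt fits:** a first tilt fit of the flange gave about 5°, with a poor residual because the fins hid part of the edge. The edge-point fit gave 2.2° and 1.1°, against 1.0° and 0.2° for the empty ring, so I took the cap as level.
- **Gripper width:** it read 22 mm where 28 mm was expected, though the pictures and forces showed a sound pinch.
- **Camera offset:** the top and side cameras differed by about 3 mm.
- **Other objects:** the bottle could not be seen from the top at the end, but it was unmoved in the side view. The dish and slide box stayed within 1.5 px of their start; I put that down to the arm's shadow and did not check further.

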